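# Set the sash of the finishing cabinet and start its fan

## Robot

A 6-joint arm with a two-finger parallel gripper is mounted at the origin on the work surface. World frame = base frame: x ahead of the robot, y to its left, z up, the work surface at z = 0. Lengths are in mm, angles in rad, forces in N, time in s.
With the tool pointing down it reaches from about 275 to 975 mm from the base axis. Payload 8.4 kg.
Tool frame: the origin (TCP) lies at the very end of the fingers, on their centre line; the grasp point (between the pads) lies 19 mm behind it (bot.hold_point_z is the distance from the TCP to the grasp point, in mm); z points along the fingers, x is the direction in which the jaws open and shut, and the axes are right-handed (so a half turn about z gives the same grasp; the last joint's range is limited). The gripper opens to 92 mm and grips with 3 to 60 N. Pads are 20 mm wide; open, the fingers measure 128 mm over their backs; the gripper's body (75 mm by 189 mm) begins 69 mm behind the grasp point.
Start: joints at [1.183, 0.353, 1.633, -0, 1.155, -0.002], TCP at [235.186, 579.064, 214.583] pointing down, gripper open.
Joint ranges: [-2.63, 2.63], [-0.92, 2.1], [0.06, 2.66], [-1.3, 4.44], [0, 2.69], [-3.02, 3.02]. Speed limits (rad/s): [2.22, 2.22, 2.79, 3.14, 3.14, 3.14].

## Interface

Orientations are given as a unit quaternion [w, x, y, z].
In Python, from bench import telemetry, get_image, camera_model, bot gives the robot as it stands.
- The arm moves only by the tool drive_tool, never from a script. Its argument "deltas" is text: rows parted by semicolons, each of 4 numbers parted by spaces: the shift along the tool's x, y, z in m, then the turn about the tool's z in degrees. In form: x y z twist; .... A call has 1 to 5 rows; each row shifts and turns the commanded pose from where the row before left it, along the tool's axes as they then stand; what a row does not reach is not made up. A row lasts 1/12 s, in which the tool goes at most 41.7 mm and 7.16 degrees, less where a joint would pass 70% of its speed; a pose out of reach is approached as far as the arm can. A call is refused whole if a number of a shift passes 0.0417 or a number of a turn 7.16, either way. A call with a gripper value outside its range is refused whole. "claw" is the gripper's target within -1 to 1 (fully open at 1, half-way at 0, shut at -1), set as the call begins (left out, the last holds). The fingers move at their own pace and stop on an object; the grip force is fixed at half the most. Time passes only in rows, so rows that do not move let the fingers close. It gives the time, the measured TCP pose, the force and the opening at its end, in the units of the state.
- telemetry.sense(): the state, without advancing time (a new reading comes with each control period).
- get_image(name): name is "side" or "top" or "wrist"; returns the picture (400x640x3 uint8, red, green, blue); there is no depth.
- camera_model(name): a dict with "fx", "fy", "cx", "cy" (pixels), "dist_coeffs" ([k1, k2, p1, p2, k3] as OpenCV has them; the pictures are not rectified), "cam_to_world" (4x4, takes a point from camera to world coordinates); the wrist camera has in their place "T_tool_cam" (4x4, takes a point from camera to tool coordinates, whose origin is the TCP and whose axes are the tool frame's). Camera axes: x right, y down, z forward; pixel columns grow to the right and rows downward; lengths in mm; the calibration is good to about 2 mm. A picture is of the moment at which its call begins: read the wrist's pose just before it. camera_model takes no time and is no camera call.
- bot.close_job(): hands the job in, once; it reports no verdict.
The state is a dict: "time": time; "joint_pos": joint angles; "qd": joint speeds; "tau": joint torques, N m; "tool_pos": TCP position; "ee_rot": TCP orientation; "force": force on the tool from outside, world axes, zero at the start; "wrist_torque": the same for the moment, N m; "width": finger opening in mm.
Only numpy, scipy, OpenCV 4.12 (cv2) and the standard library are available. Lean on these libraries where they do the work, as an engineer would, in place of code of your own. Each camera call takes 0.05 s, during which the arm holds its last target.

## Task

Push the cabinet's clear sliding window up with your fingertips from beneath its yellow lip, without pinching the lip, until the red pointer at its edge stands inside the green band on the side rail, and leave it there. Then press the blue button on the grey switch box fully down and let go of it to start the fan. Do not move the green band, and leave the can, the tape roll and the sanding block where they stand.

Things in the scene. Friction and masses are not known exactly. Their poses are not given: they have to be found in the camera images.
- cabinet: Finishing cabinet fixed to the bench, grey base and frame, clear walls, 390 deep (x) by 420 wide (y) by 450 high. Origin: centre of its underside, on the bench; x points into it, y left, z up. Its front leans back 35 degrees from upright; the window slides up that slope, along (0.574, 0, 0.819) in these axes; its outward normal is (-0.819, 0, 0.574). The base, 40 high, reaches 195 ahead of the origin.
- sash (a joint): Height of the clear sliding window along its slope, in m: 0 is fully closed, 0.19 fully open; it grows as the window goes up. It is counterweighted and stays where it is left; about 2 to 5 N along the slope move it either way.
- mark (a joint): Place of the green band along the same slope, in m, on the same scale as the sash: the pointer is at the middle of the band when both joints read the same. It is a stiff clip and must not be moved.
- lip_under (a point): Middle of the underside of the yellow lip at the window's lower edge: a straight ledge 300 wide, 10 thick, standing 40 out, square to the window; this point is 20 out from the window's face. Axes: x into the cabinet square to the window, y left, z up the slope. Below the lip a fixed sill, 10 behind the window's face, runs 100 down the slope; in front of it all is free.
- pointer_tip (a point): Tip of the red pointer, 5 high along the slope, at the right-hand (-y) end of the window's lower edge, level with the lip's underside; it moves with the window. z axis up the slope.
- band_centre (a point): Middle of the green band, 20 long along the slope, 44 wide, on the right-hand (-y) side rail; this point lies 12 out from the window's face, where the pointer's tip passes. z axis up the slope.
- fan_button_top (a point): Centre of the top of the round blue push button, 34 in diameter, standing 18 above the middle of the switch box's top, so 78 above the bench; a black collar 50 in diameter and 12 high surrounds it. It is pressed straight down.
- fan_button (a joint): Travel of the button, m: 0 released, 0.006 fully down, about 5 N when fully down; it springs back.
- fan_box: Grey switch box fixed to the bench, 100 by 90 by 60 high, left or right of the cabinet. Origin: centre of its underside.
- can_centre (a point): Centre of a loose steel can, 66 in diameter, 120 high, upright on the bench on the other side of the cabinet from the switch box. Leave it.
- tape_centre (a point): Centre of a loose beige tape roll lying flat, 100 in diameter, 25 high, on the bench in front of the cabinet, to one side. Leave it.
- block_centre (a point): Centre of a loose cork sanding block, 70 by 40 by 35 high, on the bench in front of the cabinet, to one side. Leave it.
Mind the look-alikes: they are no part of the job. Leave any brown look-alike of the fan_box alone.

How it is judged (in metres and radians):
On the way, in this order (a step that is already met when the one before it is completed fails the run):
1. the fingers push on the underside of the lip (contact force between the fingers and sash_c0 above 0.5 N), for 0.05 s.
2. the pointer rests inside the green band (z of pointer_tip in the frame of band_centre between -0.01 and 0.01 m and velocity of joint sash between -0.01 and 0.01 m/s), for 0.3 s.
3. the fan button is pressed down, with the pointer inside the band (z of pointer_tip in the frame of band_centre between -0.01 and 0.01 m and value of joint fan_button above 0.0045 m), for 0.03 s.
At the end, for the whole second after the job is handed in: The window is at rest with the middle of the red pointer inside the green band (within 10 mm of its middle along the slope), the button has sprung back up (under 2 mm down), and the can, tape roll and sanding block are within 20 mm of where they stood (z of pointer_tip in the frame of band_centre between -0.01 and 0.01 m and velocity of joint sash between -0.005 and 0.005 m/s and value of joint fan_button below 0.002 m and distance of each of can_centre, tape_centre, block_centre from where it was at the start of the episode below 0.02 m); the robot touches nothing.
It fails at once if the lip is pinched: fingers press on its upper side and its underside at once (contact force between the fingers and sash_c0 above 1 N and contact force between the fingers and sash_c1 above 1 N).
It fails at once if the green band is moved by more than 5 mm (distance of band_centre from where it was at the start of the episode above 0.005 m).
It fails at once if the can, the tape roll or the sanding block is lifted or moved by more than 20 mm (distance of any of can_centre, tape_centre, block_centre from where it was at the start of the episode above 0.02 m).
It also fails if it takes over 54 s, if anything falls off the work surface, if the arm or the gripper's body presses on something with over 40 N, if the wrist force passes 120 N, or if a joint passes its speed limit or range.

## Working session

There is one attempt and no reset: what is moved stays moved. The work goes in short steps, Python scripts to look and compute and a tool call to move; the robot and the scene stay as the last step left them, time stands still between calls to the robot, and variables do not carry over. Pictures are saved under pics/ and viewed, and the job is handed in when it is done.

Besides the shell and the picture viewer there is one more tool, called after "Emit:" as name(argument=value, ...), one argument or row to a line, values as JSON. drive_tool: Moves the arm, as the interface text tells. Its arguments: {"type":"object","properties":{"deltas":{"type":"string"},"claw":{"type":"number"}},"required":["deltas"]}

```bash
ls; mkdir -p pics; python3 - <<'E'
from bench import telemetry, get_image, camera_model, bot
import cv2,json
print(telemetry.sense())
for n in ("side","top","wrist"):
    im=get_image(n); cv2.imwrite(f"pics/{n}0.png",im[:,:,::-1]); print(n,camera_model(n))
print(bot.hold_point_z)
E
```

```text
pics
{'time': 0.0, 'joint_pos': array([ 1.18262006e+00,  3.53668940e-01,  1.63414032e+00, -1.00534164e-05,
        1.15518179e+00, -2.38573833e-03]), 'qd': array([-0.00095891,  0.00034168, -0.00068061, -0.00288038,  0.0009862 ,
        0.00061047]), 'tau': array([ 3.41939063e-03, -5.93868542e+01, -3.34223878e+01,  7.01133697e-02,
        2.31865811e-02, -6.83409212e-05]), 'tool_pos': array([234.98848984, 578.60415069, 213.84805874]), 'ee_rot': array([ 3.92895637e-04,  8.29544225e-01,  5.58440588e-01, -5.78390073e-04]), 'force': array([ 0.83234308, -0.39356227,  0.46002091]), 'wrist_torque': array([-0.00047531,  0.00923797,  0.00160141]), 'width': 91.75997413885882}
side {'fx': 398.4190501920881, 'fy': 398.4190501920881, 'cx': 320.3799658373729, 'cy': 198.8711508489474, 'dist_coeffs': array([0.01494878, 0.        , 0.        , 0.        , 0.        ]), 'cam_to_world': array([[ 9.65823892e-01, -1.68905873e-01,  1.96608791e-01,
         3.43816241e+02],
       [-2.59141791e-01, -6.45194847e-01,  7.18727446e-01,
        -6.45298561e+02],
       [ 5.45369217e-03, -7.45113693e-01, -6.66915
[... 526 characters left out ...]
.79660577e-01, -9.83000501e-01,
         1.09903046e+03],
       [ 0.00000000e+00,  0.00000000e+00,  0.00000000e+00,
         1.00000000e+00]])}
wrist {'fx': 306.976213860081, 'fy': 306.976213860081, 'cx': 321.18417145954885, 'cy': 200.03944510026324, 'dist_coeffs': array([-0.02211,  0.     ,  0.     ,  0.     ,  0.     ]), 'T_tool_cam': array([[ 9.99996854e-01,  2.43815460e-03,  5.90062544e-04,
         7.83357550e-02],
       [-2.50747747e-03,  9.64682440e-01,  2.63403689e-01,
        -7.46239230e+01],
       [ 7.29959428e-05, -2.63404340e-01,  9.64685518e-01,
        -1.70461206e+02],
       [ 0.00000000e+00,  0.00000000e+00,  0.00000000e+00,
         1.00000000e+00]])}
18.700000000000003
```

View pics/side0.png

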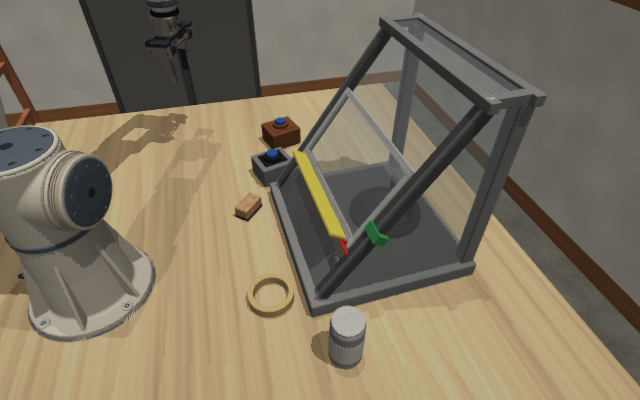

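View pics/top0.png

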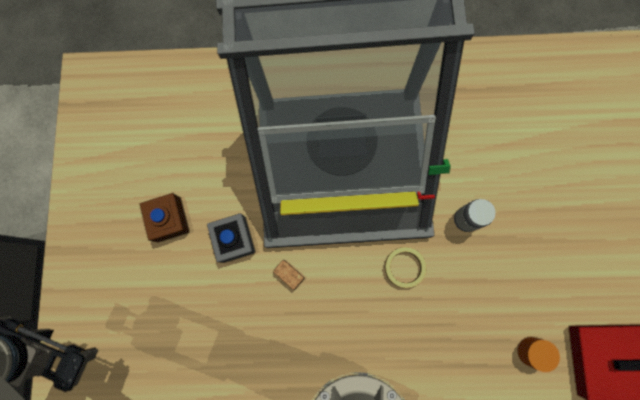

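View pics/wrist0.png

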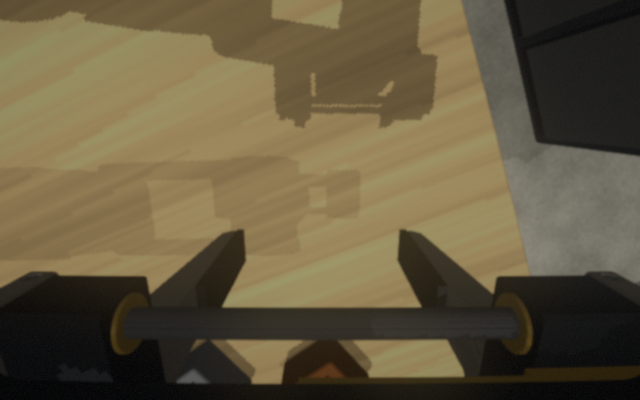

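The top view shows the cabinet, lip (yellow, ~280–418, 203), pointer (~426,197), band (~440,168), grey box button (~227,237). I'll zoom in to take the features precisely.

```bash
cat > h.py <<'E'
import cv2,numpy as np
from bench import camera_model
def P(name):
    c=camera_model(name);K=np.array([[c['fx'],0,c['cx']],[0,c['fy'],c['cy']],[0,0,1]]);return K,np.array(c['dist_coeffs']),np.array(c['cam_to_world'])
def ray(name,uv):
    K,d,T=P(name);p=cv2.undistortPoints(np.array([[uv]],float),K,d)[0,0]
    v=T[:3,:3]@np.array([p[0],p[1],1]);return T[:3,3],v/np.linalg.norm(v)
def onz(name,uv,z):
    o,v=ray(name,uv);return o+v*(z-o[2])/v[2]
def tri(a,b):
    (o1,v1),(o2,v2)=ray('top',a),ray('side',b)
    s=np.linalg.lstsq(np.c_[v1,-v2],o2-o1,rcond=None)[0]
    p,q=o1+v1*s[0],o2+v2*s[1];return (p+q)/2,np.linalg.norm(p-q)
def proj(name,X):
    K,d,T=P(name);Ti=np.linalg.inv(T)
    r,_=cv2.Rodrigues(Ti[:3,:3]);return cv2.projectPoints(np.atleast_2d(np.array(X,float)),r,Ti[:3,3],K,d)[0][:,0]
E
python3 - <<'E'
import cv2,numpy as np
from h import *
for n,boxes in (('top',[(200,140,460,280)]),('side',[(240,110,400,310)])):
    im=cv2.imread(f'pics/{n}0.png');h=cv2.cvtColor(im,cv2.COLOR_BGR2HSV)
    for nm,lo,hi in (('yellow',(24,150,100),(34,255,255)),('red',(0,200,80),(4,255,255)),('green',(50,120,40),(80,255,255)),('blue',(105,150,60),(125,255,255))):
        m=cv2.inRange(h,lo,hi);c,l,s,ce=cv2.connectedComponentsWithStats(m)
        for i in range(1,c):
            if s[i,4]>8 and s[i,4]<5000:
                ys,xs=np.where(l==i);r=cv2.boxPoints(cv2.minAreaRect(np.c_[xs,ys].astype(np.float32)))
                print(n,nm,s[i],ce[i].round(1),r.round(1).tolist())
im=cv2.imread('pics/top0.png')
cv2.imwrite('pics/topz.png',cv2.resize(im[140:290,200:460],None,fx=3,fy=3,interpolation=cv2.INTER_CUBIC))
im=cv2.imread('pics/side0.png')
cv2.imwrite('pics/sidez.png',cv2.resize(im[130:320,240:400],None,fx=3.1,fy=3.1,interpolation=cv2.INTER_CUBIC))
E
```

```text
top yellow [ 280  192  138   23 1941] [348.3 203. ] [[279.20001220703125, 200.5], [416.6000061035156, 191.3000030517578], [417.5, 205.39999389648438], [280.1000061035156, 214.60000610351562]]
top red [418 193  16   6  50] [425.  196.2] [[417.3999938964844, 197.5], [418.0, 193.0], [433.29998779296875, 195.1999969482422], [432.6000061035156, 199.6999969482422]]
top red [ 579  326   61   74 3851] [610.  361.5] [[579.0, 326.0], [639.0, 326.0], [639.0, 399.0], [579.0, 399.0]]
top green [428 160  22  15 210] [439.1 168. ] [[426.29998779296875, 162.8000030517578], [448.20001220703125, 159.10000610351562], [450.20001220703125, 171.5], [428.3999938964844, 175.10000610351562]]
top blue [151 209  13  13 131] [157.1 214.9] [[148.5, 215.5], [157.5, 206.5], [165.5, 214.5], [156.5, 223.5]]
top blue [219 229  15  15 173] [226.3 236.1] [[216.5, 236.5], [226.5, 226.5], [236.0, 236.0], [226.0, 246.0]]
side yellow [ 293  150   53   88 1169] [318.6 195.9] [[289.1000061035156, 151.89999389648438], [301.29998779296875, 146.0], [345.29998779296875, 236.8000030517578], [333.1000061035156, 242.8000030517578]]
side red [340 240   7  15  38] [342.8 245.6] [[339.70001220703125, 240.1999969482422], [344.8999938964844, 239.8000030517578], [346.1000061035156, 254.0], [340.8999938964844, 254.39999389648438]]
side green [365 221  24  25 304] [375.4 234.6] [[360.0, 231.0], [371.0, 220.0], [389.5, 238.5], [378.5, 249.5]]
side blue [275 118  10   7  53] [279.7 120.9] [[275.0, 118.0], [284.0, 118.0], [284.0, 124.0], [275.0, 124.0]]
side blue [266 149  12   9  80] [271.9 153.3] [[266.0, 149.0], [277.0, 149.0], [277.0, 157.0], [266.0, 157.0]]
```

View pics/topz.png

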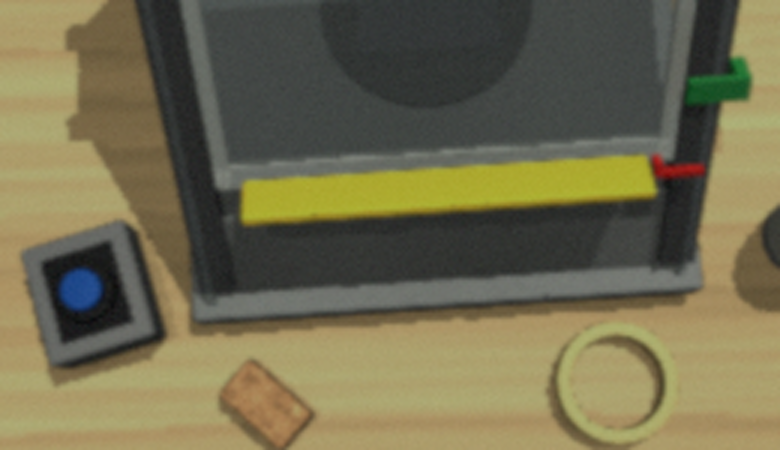

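View pics/sidez.png

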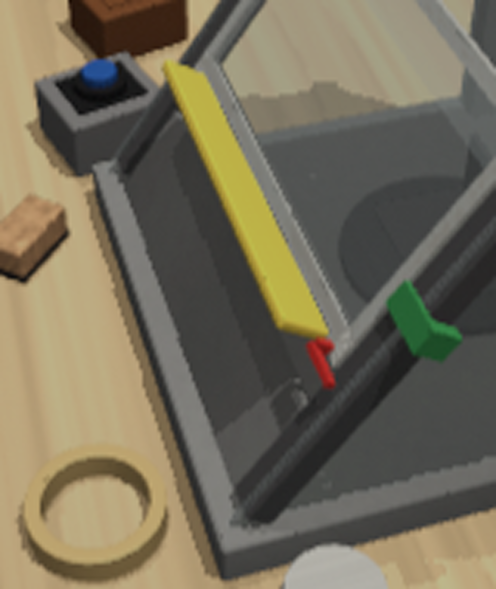

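```bash
python3 - <<'E'
import numpy as np
from h import *
np.set_printoptions(precision=1,suppress=True)
t=lambda x,y:(x/3+200-.33,y/3+140-.33); s=lambda x,y:(x/3.1+240-.33,y/3.1+130-.33)
L=onz('top',t(197,318),40);R=onz('top',t(700,290),40)
yaw=np.arctan2(-(L-R)[0],(L-R)[1]);print('base front',L,R,np.linalg.norm(L-R),'yaw',np.degrees(yaw))
for n,a,b in (('lip outer L',(242,220),(166,64)),('lip outer R',(656,194),(283,330)),('lip inner R',(652,156),(327,335)),('lip inner L',(242,180),(205,72)),('ptr tip',(704,170),(330,385)),('ptr corner',(660,172),(315,345))):
    print(n,*tri(t(*a),s(*b)))
print('band corner hi out',*tri(t(735,60),s(460,337)),'low out')
print('btn top',onz('top',(226.3,236.1),78),onz('side',(271.9,151.5),78),tri((226.3,236.1),(271.9,152)))
for n in('top','side'):
  pass
print('box top corners',[onz('top',t(*p),60) for p in ((24,252),(122,222),(158,335),(60,365))])
print('tape',onz('top',t(614,383),25),'block',onz('top',t(268,402),35),'can',onz('top',(481,212),120))
c,sn=np.cos(yaw),np.sin(yaw);Rz=np.array([[c,-sn,0],[sn,c,0],[0,0,1]])
O=(L+R)/2+Rz@np.array([195,0,0]);O[2]=0;print('origin',O)
np.savez('cab.npz',O=O,Rz=Rz)
for n,a,b in (('lip outer L',(242,220),(166,64)),('lip outer R',(656,194),(283,330)),('ptr tip',(704,170),(330,385))):
    p=Rz.T@(tri(t(*a),s(*b))[0]-O);print(n,'cab',p,'slope',p@[.574,0,.819],'out',p@[-.819,0,.574])
E
```

```text
base front [435.8 217.4  40. ] [ 448.5 -193.4   40. ] 410.99976246572714 yaw 1.7722924766583128
lip outer L [494.3 163.5 174.5] 0.6127112605032597
lip outer R [ 505.5 -136.4  171.3] 0.8601197167487616
lip inner R [ 535.4 -137.5  159.8] 1.8780842203529124
lip inner L [526.7 165.1 159.8] 0.7220464195093352
ptr tip [ 524.9 -175.4  156.8] 0.8841398549986267
ptr corner [ 524.6 -142.9  158.7] 0.30903234660672313
band corner hi out [ 597.5 -193.   198.6] 1.8186345912118147 low out
btn top [457.8 305.4  78. ] [458.4 309.5  78. ] (array([457.7, 305. ,  79.4]), np.float64(0.08015216933380342))
box top corners [array([491.5, 356.4,  60. ]), array([514.1, 276. ,  60. ]), array([421.2, 245.8,  60. ]), array([399.1, 324.9,  60. ])]
tape [ 375.8 -122.1   25. ] block [366.5 160.1  35. ] can [ 493.3 -286.4  120. ]
origin [637.1  18.1   0. ]
lip outer L cab [-138.2  149.8  174.5] slope 63.57158105668125 out 213.31201543878157
lip outer R cab [-136.3 -150.3  171.3] slope 62.11214379771119 out 209.95470780826378
ptr tip cab [-118.1 -189.9  156.8] slope 60.62820857003175 out 186.68538003469854
```

```bash
python3 - <<'E'
import cv2,numpy as np
a=cv2.imread('pics/top0.png')[150:216,400:466];b=cv2.imread('pics/side0.png')[205:271,330:396]
f=lambda i:cv2.resize(i,None,fx=6,fy=6,interpolation=cv2.INTER_CUBIC)
cv2.imwrite('pics/z2.png',np.hstack([f(a),f(b)]))
E
```

```text
(no output)
```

View pics/z2.png

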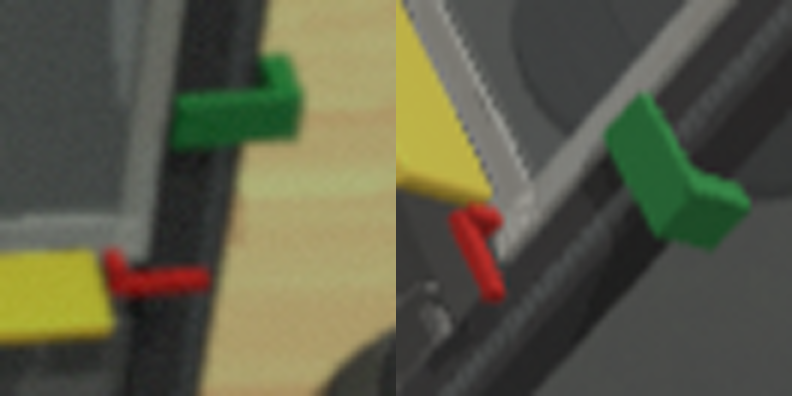

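```bash
python3 - <<'E'
import numpy as np
from h import *
np.set_printoptions(precision=1,suppress=True)
d=np.load('cab.npz');O,Rz=d['O'],d['Rz']
t=lambda x,y:(x/6+400-.4,y/6+150-.4); s=lambda x,y:((x-396)/6+330-.4,y/6+205-.4)
for n,a,b in (('UL',(180,97),(641,93)),('LL',(178,148),(608,132)),('LR',(298,138),(660,238)),('UR',(292,90),(690,187)),('ptr tip',(208,280),(495,295)),('ptr bend',(122,287),(458,220))):
    w,e=tri(t(*a),s(*b));p=Rz.T@(w-O);print(n,w,round(e,1),'y',p[1],'slope',p@[.574,0,.819],'out',p@[-.819,0,.574])
E
```

```text
UL [ 577.7 -155.5  216.3] 3.4 y -171.6322542564335 slope 140.01846934123614 out 177.19127569368158
LL [ 565.  -157.2  202.9] 1.0 y -172.8924193027705 slope 121.68642953445021 out 179.92417301549224
LR [ 567.4 -200.2  199.1] 0.6 y -215.94925165247656 slope 119.22785047635074 out 176.84077577125584
UR [ 579.4 -194.9  213.8] 4.0 y -211.06658537957694 slope 138.20238292777537 out 175.36284183639233
ptr tip [ 525.  -175.2  156.9] 1.0 y -189.70062196391993 slope 60.74851965466282 out 186.67017647906204
ptr bend [ 522.6 -143.2  159.1] 1.5 y -157.67714297003272 slope 61.749959750751174 out 189.0828214538311
```

Emit:
drive_tool(
  deltas="0 0 0 -6; 0 0 0 -6; 0 0 0 -6; 0 0 0 -5.9; 0 0 0 0",
  claw=-1,
)

```text
time: 0.57
tool_pos: [235.1, 578.9, 214.3]
ee_rot: [0.0, 0.694, 0.72, -0.0]
force: [0.9, -0.3, -0.0]
width: 60.8
```

Emit:
drive_tool(
  deltas="-0.035 0.012 0 0; -0.035 0.012 0 0; -0.035 0.012 0 0; -0.035 0.012 0 0; -0.035 0.012 0 0",
)

```text
time: 0.98
tool_pos: [300.8, 404.4, 214.4]
ee_rot: [0.0, 0.697, 0.717, -0.0]
force: [0.5, 0.3, 0.1]
width: 27.3
```

Emit:
drive_tool(
  deltas="-0.035 0.012 0 0; -0.035 0.012 0 0; -0.035 0.012 0 0; -0.035 0.012 0 0; -0.035 0.012 0 0",
)

```text
time: 1.4
tool_pos: [366.3, 231.3, 214.7]
ee_rot: [0.0, 0.697, 0.717, 0.0]
force: [0.7, 0.7, 0.3]
width: 0.7
```

Emit:
drive_tool(
  deltas="-0.035 0.012 0 0; -0.035 0.012 0 0; -0.035 0.012 0 0; -0.035 0.012 0 0; -0.035 0.012 0 0",
)

```text
time: 1.82
tool_pos: [431.8, 58.1, 214.8]
ee_rot: [0.0, 0.697, 0.717, 0.0]
force: [2.0, 0.5, -1.2]
width: 0.7
```

Emit:
drive_tool(
  deltas="-0.023 0.005 0.018 0; -0.0225 0.005 0.018 0; 0 0.005 0.018 0; 0 0 0 0; 0 0 0 0",
)

```text
time: 2.23
tool_pos: [447.2, 14.8, 160.1]
ee_rot: [-0.001, 0.697, 0.717, -0.001]
force: [-0.4, -0.3, 1.2]
width: 0.3
```

```bash
python3 - <<'E'
from bench import *
from bench import telemetry,get_image
import cv2
print(telemetry.sense()['tool_pos'],telemetry.sense()['force'])
a=get_image('side');b=get_image('wrist')
cv2.imwrite('pics/s1.png',cv2.resize(a[60:280,180:420,::-1],None,fx=3,fy=2.7)[:590])
cv2.imwrite('pics/w1.png',b[:,:,::-1])
E
```

```text
[447.24478239  14.82664411 160.12158209] [-0.37475612 -0.27712689  1.23785793]
```

View pics/s1.png

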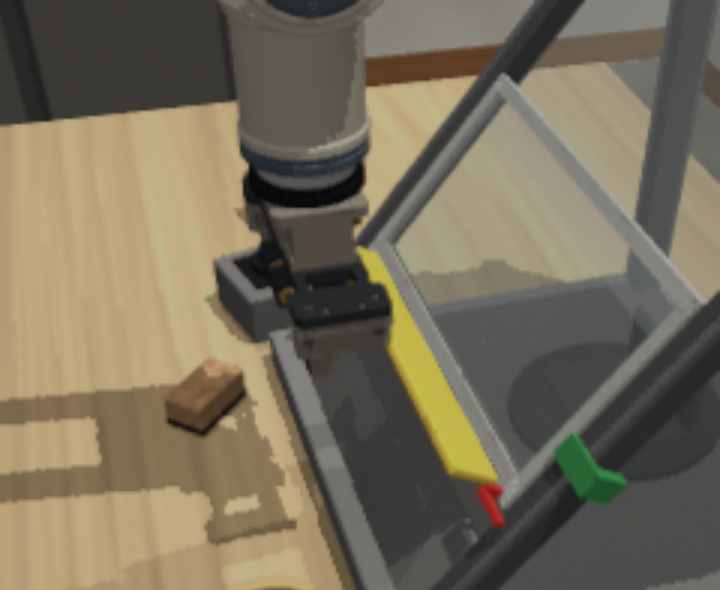

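View pics/w1.png

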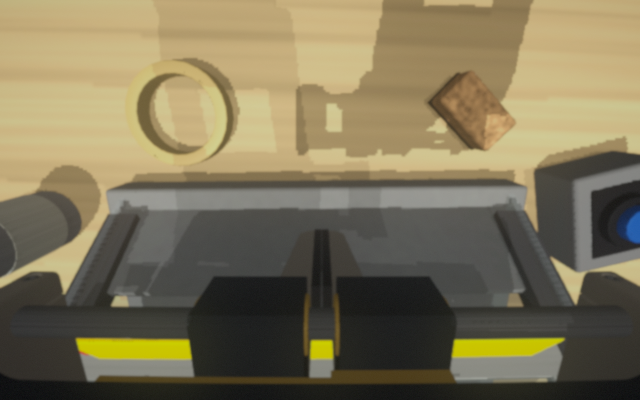

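Emit:
drive_tool(
  deltas="0 0.01 0.005 0; 0 0.01 0 0; 0 0.006 0 0; 0 0.003 0 0; 0 0 0 0",
)

```text
time: 2.75
tool_pos: [478.1, 16.1, 155.8]
ee_rot: [0.0, 0.696, 0.718, 0.0]
force: [0.2, 0.7, 0.3]
width: 0.3
```

Emit:
drive_tool(
  deltas="0 0.002 0 0; 0 0.002 0 0; 0 0.002 0 0; 0 0 0 0",
)

```text
time: 3.08
tool_pos: [483.3, 16.0, 155.7]
ee_rot: [0.0, 0.696, 0.718, 0.0]
force: [-0.8, 0.1, -0.3]
width: 0.3
```

Emit:
drive_tool(
  deltas="0 0.002 0 0; 0 0.002 0 0; 0 0 0 0",
)

```text
time: 3.33
tool_pos: [484.9, 16.1, 155.2]
ee_rot: [-0.002, 0.696, 0.718, -0.002]
force: [-7.8, -0.7, 4.8]
width: 0.4
```

Emit:
drive_tool(
  deltas="0 0.002 0 0; 0 0.002 0 0; 0 0 0 0",
)

```text
time: 3.58
tool_pos: [485.1, 16.1, 154.8]
ee_rot: [-0.004, 0.696, 0.718, -0.004]
force: [-20.9, -0.1, 17.3]
width: 0.3
```

Emit:
drive_tool(
  deltas="0 0.002 0 0; 0 0.002 0 0; 0 0 0 0",
)

```text
time: 3.83
tool_pos: [484.8, 16.1, 154.2]
ee_rot: [-0.007, 0.696, 0.718, -0.007]
force: [-34.7, -1.6, 27.8]
width: 0.6
```

Emit:
drive_tool(
  deltas="0 -0.004 0 0; 0 -0.003 0 0; 0 0 0 0; 0 0 0 0",
)

```text
time: 4.17
tool_pos: [484.5, 16.1, 154.7]
ee_rot: [-0.002, 0.696, 0.718, -0.002]
force: [-9.8, -0.4, 3.6]
width: 0.2
```

Emit:
drive_tool(
  deltas="0 0.0011 -0.0016 0; 0 0.0011 -0.0016 0; 0 0.0011 -0.0016 0; 0 0.0011 -0.0016 0; 0 0.0011 -0.0016 0",
)

```text
time: 4.58
tool_pos: [489.9, 16.2, 162.5]
ee_rot: [-0.003, 0.696, 0.718, -0.003]
force: [-9.7, 0.8, 1.7]
width: 0.5
```

Emit:
drive_tool(
  deltas="0 0.0011 -0.0016 0; 0 0.0011 -0.0016 0; 0 0.0011 -0.0016 0; 0 0.0011 -0.0016 0; 0 0.0011 -0.0016 0",
)

```text
time: 5.0
tool_pos: [495.5, 16.5, 170.5]
ee_rot: [-0.003, 0.696, 0.718, -0.003]
force: [-10.1, 1.0, 1.9]
width: 0.5
```

```bash
cat > look.py <<'E'
from bench import telemetry,get_image
import cv2,sys,numpy as np
n=sys.argv[1]
s=telemetry.sense();print(s['time'],s['tool_pos'],s['force'])
a=get_image('side');b=get_image('top')
cv2.imwrite(f'pics/side{n}.png',a[:,:,::-1]);cv2.imwrite(f'pics/top{n}.png',b[:,:,::-1])
f=lambda i:cv2.resize(i[:,:,::-1],None,fx=4,fy=4,interpolation=cv2.INTER_CUBIC)
cv2.imwrite(f'pics/both{n}.png',np.hstack([f(a[135:270,300:400]),f(b[120:255,380:480])]))
E
python3 look.py 2
```

```text
5.0 [495.51370626  16.4769599  170.53526142] [-10.07768797   0.97061129   1.94422934]
```

View pics/both2.png

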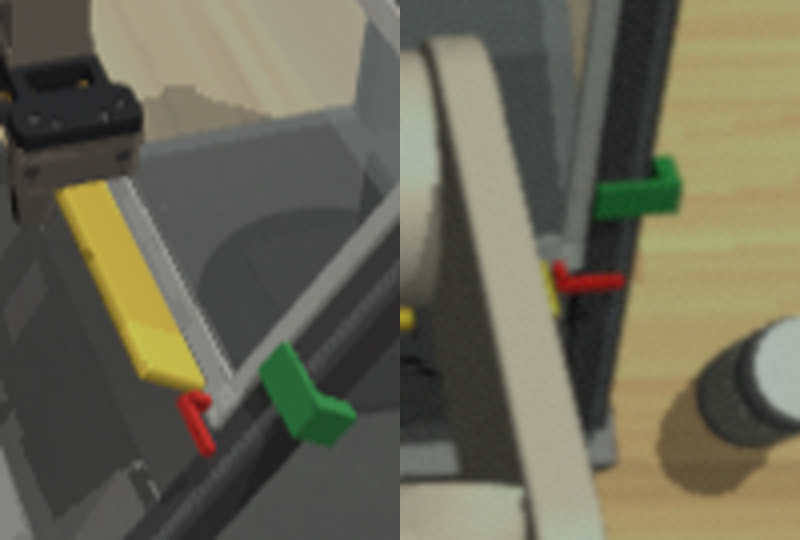

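Emit:
drive_tool(
  deltas="0 0.0011 -0.0016 0; 0 0.0011 -0.0016 0; 0 0.0011 -0.0016 0; 0 0.0011 -0.0016 0; 0 0.0011 -0.0016 0",
)

```text
time: 5.52
tool_pos: [501.1, 16.7, 178.5]
ee_rot: [-0.003, 0.696, 0.718, -0.002]
force: [-9.6, 1.0, 1.6]
width: 0.5
```

Emit:
drive_tool(
  deltas="0 0.0011 -0.0016 0; 0 0.0011 -0.0016 0; 0 0.0011 -0.0016 0; 0 0.0011 -0.0016 0; 0 0.0011 -0.0016 0",
)

```text
time: 5.93
tool_pos: [506.7, 16.9, 186.5]
ee_rot: [-0.003, 0.696, 0.718, -0.002]
force: [-9.6, 0.7, 0.9]
width: 0.4
```

Emit:
drive_tool(
  deltas="0 0.0011 -0.0016 0; 0 0.0011 -0.0016 0; 0 0.0011 -0.0016 0; 0 0.0011 -0.0016 0; 0 0.0011 -0.0016 0",
)

```text
time: 6.35
tool_pos: [512.3, 17.1, 194.5]
ee_rot: [-0.002, 0.696, 0.718, -0.002]
force: [-8.4, 1.2, 0.9]
width: 0.7
```

```bash
python3 look.py 3; python3 - <<'E'
from h import *
np.set_printoptions(precision=1,suppress=True)
d=np.load('cab.npz');O,Rz=d['O'],d['Rz']
w,e=tri((622/4-100+380-.4,281/4+120-.4),(210/4+300-.4,450/4+135-.4));p=Rz.T@(w-O);print(p,e,p@[.574,0,.819],p@[-.819,0,.574])
E
```

```text
6.35 [512.26952848  17.09891521 194.54865366] [-8.44001607  1.18879141  0.87239054]
[-106.6 -189.2  171.9] 0.8049307127909906 79.62551596563986 185.96812195655627
```

View pics/both3.png

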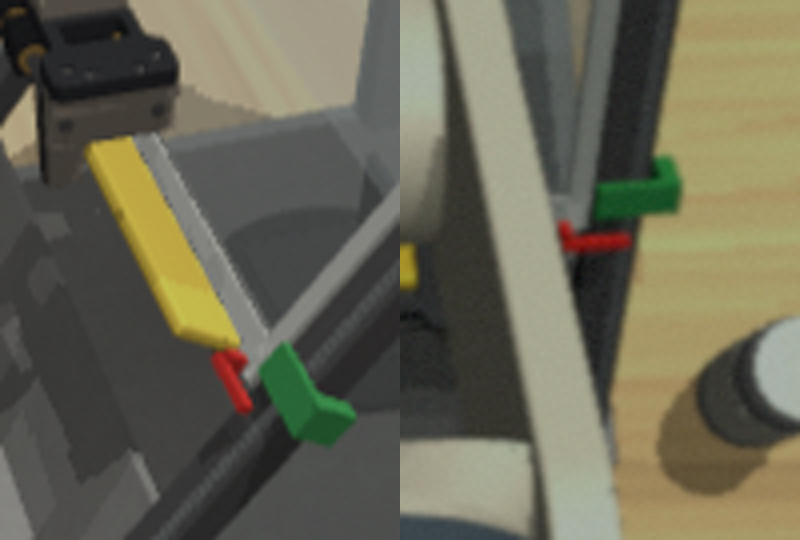

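Emit:
drive_tool(
  deltas="0 0.0011 -0.0016 0; 0 0.0011 -0.0016 0; 0 0.0011 -0.0016 0; 0 0.0011 -0.0016 0; 0 0.0011 -0.0016 0",
)

```text
time: 6.87
tool_pos: [517.9, 17.3, 202.6]
ee_rot: [-0.002, 0.696, 0.718, -0.002]
force: [-8.8, 0.2, 1.4]
width: 0.2
```

Emit:
drive_tool(
  deltas="0 0.0011 -0.0016 0; 0 0.0011 -0.0016 0; 0 0.0011 -0.0016 0; 0 0.0011 -0.0016 0; 0 0 0 0",
)

```text
time: 7.28
tool_pos: [522.6, 17.5, 209.3]
ee_rot: [-0.002, 0.696, 0.718, -0.002]
force: [-9.9, 0.9, 3.0]
width: 0.6
```

```bash
python3 look.py 4
```

```text
7.2833 [522.64219723  17.50522543 209.27941911] [-9.94900316  0.87858219  3.02684966]
```

View pics/both4.png

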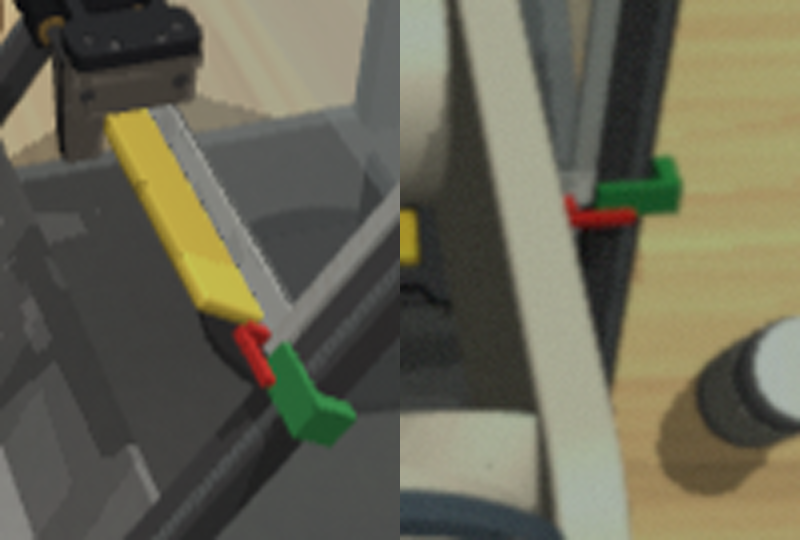

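```bash
python3 - <<'E'
from h import *
np.set_printoptions(precision=1,suppress=True)
d=np.load('cab.npz');O,Rz=d['O'],d['Rz']
T=lambda x,y:(x/4-100+380-.4,y/4+120-.4); S=lambda x,y:(x/4+300-.4,y/4+135-.4)
def rep(n,a,b):
    w,e=tri(T(*a),S(*b));p=Rz.T@(w-O);print(n,p,round(e,1),'slope',p@[.574,0,.819],'out',p@[-.819,0,.574])
rep('tip',(634,214),(269,381))
rep('UL',(598,183),(284,344));rep('LL',(597,218),(262,367));rep('LR',(679,211),(300,440));rep('UR',(678,186),(322,405))
# single views intersected with plane out=o
n=Rz@np.array([-.819,0,.574])
for o in (174,178,186):
  for nm,c,f in (('top','top',[T(634,214),T(598,183),T(597,218),T(679,211)]),('side','side',[S(269,381),S(284,344),S(262,367),S(300,440)])):
    r=[]
    for uv in f:
        q,v=ray(c,uv);k=(o-n@(q-O))/(n@v);r.append((Rz.T@(q+k*v-O))@[.574,0,.819])
    print(o,nm,'tip,UL,LL,LR',np.array(r))
E
```

```text
tip [ -79.5 -189.1  211.3] 1.6 slope 127.47854324036031 out 186.37769158912513
UL [ -63.6 -171.1  214.3] 4.1 slope 139.00437000060614 out 175.10918583520157
LL [ -76.9 -172.1  202.6] 1.2 slope 121.79781746151038 out 179.30895065873358
LR [ -75.1 -216.6  198.2] 0.4 slope 119.24798532304823 out 175.31147860304753
UR [ -65.1 -212.9  214.6] 1.5 slope 138.43768476328256 out 176.4913507349178
174 top tip,UL,LL,LR [117.6 140.7 116.3 117.8]
174 side tip,UL,LL,LR [119.  136.  119.2 118.7]
178 top tip,UL,LL,LR [121.1 144.2 119.9 121.3]
178 side tip,UL,LL,LR [121.4 138.3 121.7 121.1]
186 top tip,UL,LL,LR [128.2 151.  127.  128.4]
186 side tip,UL,LL,LR [126.3 143.  126.6 126. ]
```

Emit:
drive_tool(
  deltas="0 0.0011 -0.0016 0; 0 0 0 0; 0 0 0 0; 0 0 0 0; 0 0 0 0",
)

```text
time: 7.8
tool_pos: [523.7, 17.5, 210.8]
ee_rot: [-0.002, 0.696, 0.718, -0.002]
force: [-8.5, 1.0, 3.3]
width: 0.2
```

Emit:
drive_tool(
  deltas="0 -0.002 0 0; 0 -0.004 0 0; 0 -0.008 0 0; 0 -0.02 0 0; 0 -0.03 0 0",
)

```text
time: 8.22
tool_pos: [463.2, 15.4, 211.7]
ee_rot: [0.001, 0.696, 0.718, 0.001]
force: [-0.2, -0.3, 0.7]
width: 0.6
```

Emit:
drive_tool(
  deltas="0 -0.03 0 0; 0.02 -0.02 0 0; 0.04 0 0 0; 0.04 0 0 0; 0.03 0 0 0",
)

```text
time: 8.63
tool_pos: [407.9, 145.7, 212.2]
ee_rot: [0.0, 0.696, 0.718, 0.001]
force: [1.3, 0.1, 0.1]
width: 0.3
```

```bash
python3 look.py 5; python3 -c "
from bench import telemetry,get_image
import cv2
s=telemetry.sense();print(s['tool_pos'],s['ee_rot']);cv2.imwrite('pics/w5.png',get_image('wrist')[:,:,::-1])"
```

```text
8.6333 [407.87056214 145.6796545  212.22639273] [1.31079396 0.14566082 0.05634295]
[408.26130179 147.04207139 212.07147517] [5.24648604e-05 6.94699579e-01 7.19299121e-01 1.12568193e-03]
```

View pics/both5.png

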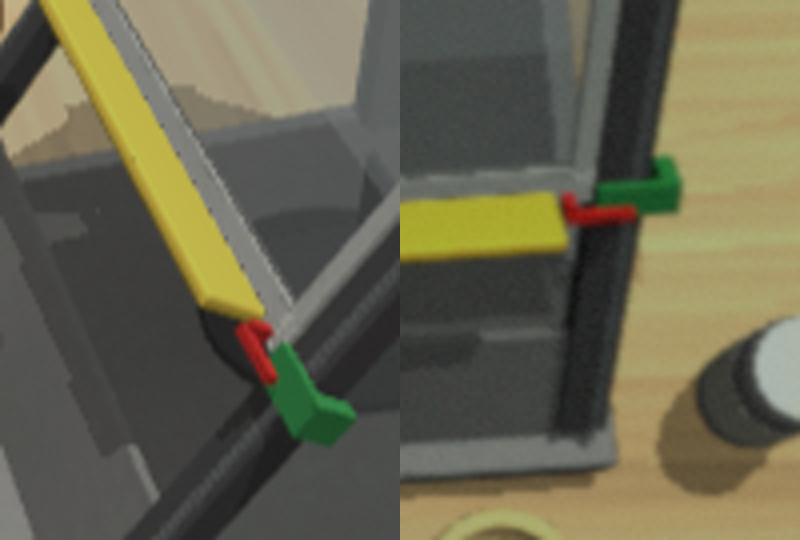

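View pics/top5.png

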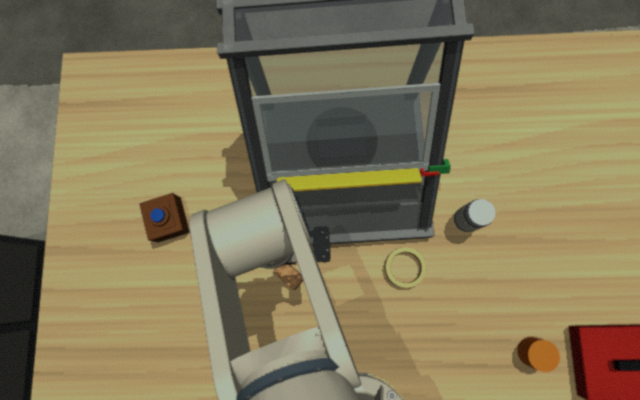

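View pics/w5.png

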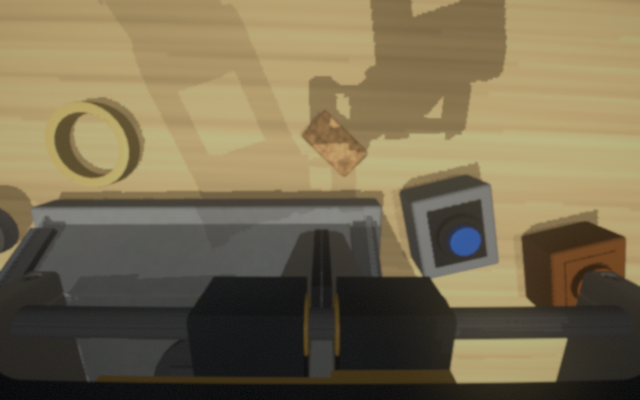

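```bash
python3 - <<'E'
import cv2,numpy as np
for n in ('top','side'):
  for k in (0,2,3,4,5):
    h=cv2.cvtColor(cv2.imread(f'pics/{n}{k}.png'),cv2.COLOR_BGR2HSV)
    for nm,m in(('red',cv2.inRange(h,(0,150,80),(5,255,255))|cv2.inRange(h,(175,150,80),(180,255,255))),('green',cv2.inRange(h,(50,120,40),(80,255,255)))):
      m[:,:320]=0;m[:,470:]=0;m[:150]=0;m[260:]=0
      if n=='top': m[:, :420]=0
      ys,xs=np.where(m>0);print(n,k,nm,len(xs),xs.mean().round(2),ys.mean().round(2),ys.min(),ys.max())
E
```

```text
top 0 red 60 426.55 196.35 193 198
top 0 green 210 439.11 168.04 160 174
top 2 red 69 426.97 189.99 186 192
top 2 green 206 439.16 168.11 160 174
top 3 red 80 427.94 179.75 176 182
top 3 green 209 439.25 168.02 160 174
top 4 red 59 428.75 173.66 169 176
top 4 green 172 440.32 167.21 160 173
top 5 red 69 428.16 172.93 169 175
top 5 green 164 440.76 167.07 160 172
side 0 red 81 343.26 245.88 239 254
side 0 green 304 375.43 234.57 221 245
side 2 red 82 348.72 239.62 233 248
side 2 green 304 375.43 234.57 221 245
side 3 red 83 357.71 229.02 223 237
side 3 green 303 375.39 234.56 221 245
side 4 red 82 363.2 222.21 216 231
side 4 green 286 375.99 234.92 221 245
side 5 red 84 363.87 221.58 215 230
side 5 green 278 376.2 235.09 221 245
```

```bash
python3 - <<'E'
import cv2,numpy as np
from scipy.spatial.transform import Rotation as Ro
from bench import camera_model
h=cv2.cvtColor(cv2.imread('pics/w5.png'),cv2.COLOR_BGR2HSV)
m=cv2.inRange(h,(105,150,60),(125,255,255));m[:,520:]=0
ys,xs=np.where(m>0);uv=(xs.mean(),ys.mean());print(uv,len(xs),xs.min(),xs.max(),ys.min(),ys.max())
c=camera_model('wrist');K=np.array([[c['fx'],0,c['cx']],[0,c['fy'],c['cy']],[0,0,1]])
p=cv2.undistortPoints(np.array([[uv]]),K,c['dist_coeffs'])[0,0]
T=np.array(c['T_tool_cam']);q=[5.2e-05,0.6947,0.7193,0.001126];R=Ro.from_quat([q[1],q[2],q[3],q[0]]).as_matrix()
for t in ([407.9,145.7,212.2],[408.26,147.04,212.07]):
    o=R@T[:3,3]+t;v=R@T[:3,:3]@[p[0],p[1],1];print(o+v*(78-o[2])/v[2])
print(np.degrees(np.arctan2(R[1,0],R[0,0])))
E
```

```text
(np.float64(464.8060897435897), np.float64(241.1426282051282)) 624 450 479 228 254
[456.86357514 302.71293816  78.        ]
[457.17073443 303.98474315  78.        ]
91.99347249335949
```

Emit:
drive_tool(
  deltas="0.031 0.011 0 0; 0.031 0.011 0 0; 0.031 0.011 0 0; 0.031 0.011 0 0; 0.031 0.011 0 0",
)

```text
time: 9.2
tool_pos: [459.2, 300.4, 211.6]
ee_rot: [0.0, 0.696, 0.718, -0.0]
force: [1.3, -0.1, -0.1]
width: 0.3
```

Emit:
drive_tool(
  deltas="0 0 0.03 0; 0 0 0.03 0; 0 0 0.03 0; 0 0 0 0; 0 0 0 0",
)

```text
time: 9.62
tool_pos: [457.9, 298.7, 120.8]
ee_rot: [-0.0, 0.696, 0.718, -0.002]
force: [-0.2, 0.7, 0.3]
width: 0.3
```

Emit:
drive_tool(
  deltas="0.0055 0 0.015 0; 0 0 0.015 0; 0 0 0.005 0; 0 0 0 0; 0 0 0 0",
)

```text
time: 10.03
tool_pos: [459.2, 305.9, 88.0]
ee_rot: [0.0, 0.696, 0.718, 0.001]
force: [-0.0, -0.2, 0.3]
width: 0.3
```

```bash
python3 -c "
from bench import telemetry,get_image
import cv2,numpy as np
s=telemetry.sense();print(s['tool_pos'],s['force']);a=get_image('wrist')[:,:,::-1];b=get_image('side')[:,:,::-1]
cv2.imwrite('pics/w6.png',np.hstack([cv2.resize(a[180:330,220:420],None,fx=2,fy=2),cv2.resize(b[90:190,230:330],(400,400))[:300]]))"
```

```text
[459.15304591 305.90541993  88.0433769 ] [-0.03177785 -0.16176552  0.28015845]
```

View pics/w6.png

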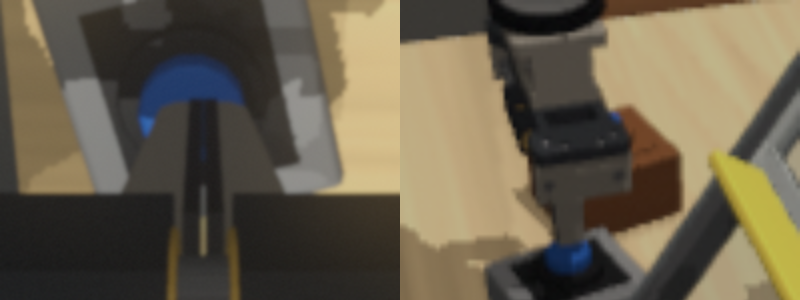

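The fingertips sit centred over the blue button in both views, so I'll press.

Emit:
drive_tool(
  deltas="0 0 0.005 0; 0 0 0.004 0; 0 0 0.003 0; 0 0 0.002 0; 0 0 0 0",
)

```text
time: 10.55
tool_pos: [459.5, 306.6, 75.8]
ee_rot: [0.0, 0.696, 0.718, 0.001]
force: [-7.0, -5.8, 37.0]
width: 0.3
```

Emit:
drive_tool(
  deltas="0 0 0.002 0; 0 0 0.001 0; 0 0 0 0",
)

```text
time: 10.8
tool_pos: [459.8, 306.7, 75.3]
ee_rot: [0.0, 0.696, 0.718, 0.002]
force: [-14.6, -11.7, 66.6]
width: 0.5
```

Emit:
drive_tool(
  deltas="0 0 -0.002 0; 0 0 0 0",
)

```text
time: 10.97
tool_pos: [459.6, 306.6, 75.6]
ee_rot: [0.0, 0.696, 0.718, 0.002]
force: [-9.0, -7.0, 48.2]
width: 0.1
```

```bash
python3 -c "
from bench import telemetry,get_image
import cv2,numpy as np
s=telemetry.sense();print(s['tool_pos'],s['force'],s['wrist_torque'],s['tau']);a=get_image('wrist')[:,:,::-1];b=get_image('side')[:,:,::-1];c=get_image('top')[:,:,::-1]
cv2.imwrite('pics/t7.png',c)
cv2.imwrite('pics/w7.png',np.hstack([cv2.resize(a[180:330,220:420],None,fx=2,fy=2),cv2.resize(b[90:190,230:330],(400,400))[:300]]))"
```

```text
[459.62319346 306.64443565  75.59758264] [-8.99273168 -7.04747472 48.21930189] [-1.40267788  1.86603842 -0.00438239] [ 5.10394424e-01 -3.22862971e+01 -1.86191189e+01  2.71698581e-01
 -4.10458982e+00 -4.55318863e-03]
```

View pics/w7.png

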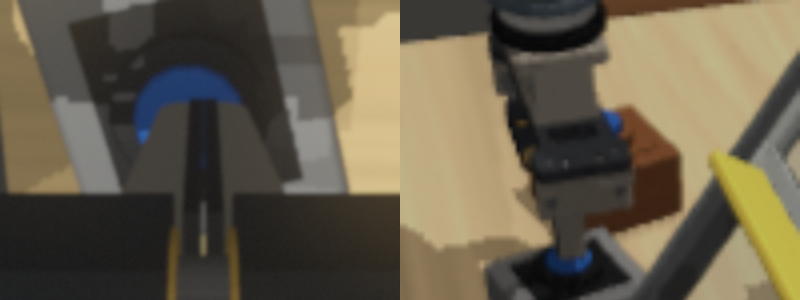

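View pics/t7.png

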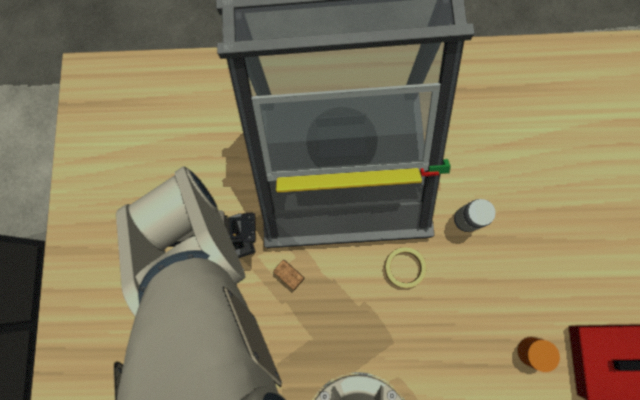

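Emit:
drive_tool(
  deltas="0 0 -0.004 0; 0 0 0 0; 0 0 0 0",
)

```text
time: 11.37
tool_pos: [459.4, 306.5, 76.5]
ee_rot: [0.0, 0.696, 0.718, 0.001]
force: [2.3, -0.0, 5.3]
width: 0.2
```

Emit:
drive_tool(
  deltas="0 0 -0.002 0; 0 0 0 0; 0 0 0 0",
)

```text
time: 11.62
tool_pos: [458.9, 306.3, 77.7]
ee_rot: [0.0, 0.696, 0.718, 0.001]
force: [3.0, 1.5, 3.0]
width: 0.8
```

Emit:
drive_tool(
  deltas="0 0 -0.002 0; 0 0 0 0; 0 0 0 0",
)

```text
time: 11.87
tool_pos: [458.2, 305.9, 79.5]
ee_rot: [-0.0, 0.696, 0.718, -0.0]
force: [1.2, 1.6, 2.5]
width: 0.3
```

Emit:
drive_tool(
  deltas="0 0 -0.002 0; 0 0 0 0; 0 0 0 0",
)

```text
time: 12.12
tool_pos: [457.9, 305.7, 81.4]
ee_rot: [-0.0, 0.696, 0.718, -0.001]
force: [1.1, 0.5, 1.8]
width: 0.4
```

Emit:
drive_tool(
  deltas="0 0 -0.01 0; 0 0 -0.03 0; 0 0 -0.04 0; 0 0 -0.04 0; 0 0 -0.03 0",
)

```text
time: 12.53
tool_pos: [458.1, 305.8, 234.9]
ee_rot: [0.0, 0.696, 0.718, 0.0]
force: [0.5, 1.4, 0.3]
width: 0.9
```

Emit:
drive_tool(
  deltas="0.02 -0.03 0 0; 0.02 -0.03 0 0; 0.02 -0.03 0 0; 0 0 0 0; 0 0 0 0",
)

```text
time: 12.95
tool_pos: [364.9, 363.3, 232.0]
ee_rot: [0.0, 0.695, 0.719, -0.0]
force: [1.2, -0.1, -0.1]
width: 0.5
```

```bash
python3 look.py 8; python3 - <<'E'
from h import *
im=cv2.imread('pics/top8.png');
for n in('top','side'):
  d=cv2.absdiff(cv2.imread(f'pics/{n}8.png'),cv2.imread(f'pics/{n}5.png')).max(2)
  if n=='side': print('can/tape diff',d[300:370,320:370].mean(),d[265:320,240:300].mean())
  for k in (5,8):
    h=cv2.cvtColor(cv2.imread(f'pics/{n}{k}.png'),cv2.COLOR_BGR2HSV)
    m=cv2.inRange(h,(0,150,80),(5,255,255))|cv2.inRange(h,(175,150,80),(180,255,255))
    m[:,:320]=0;m[:,470:]=0;m[:150]=0;m[260:]=0
    if n=='top': m[:, :420]=0
    ys,xs=np.where(m>0);print(n,k,xs.mean().round(2),ys.mean().round(2))
h=cv2.cvtColor(cv2.imread('pics/side8.png'),cv2.COLOR_BGR2HSV);m=cv2.inRange(h,(105,150,60),(125,255,255));m[:140]=0
ys,xs=np.where(m>0);print('blue side',xs.mean(),ys.mean(),ys.min(),ys.max(),'was 271.9 153.3 149-157')
E
```

```text
12.95 [364.86825718 363.32004903 231.95247403] [ 1.17581192 -0.06204489 -0.11522693]
top 5 428.16 172.93
top 8 428.53 173.04
can/tape diff 2.138 3.04
side 5 363.87 221.58
side 8 363.87 221.58
blue side 271.8987341772152 153.34177215189874 149 157 was 271.9 153.3 149-157
```

View pics/both8.png

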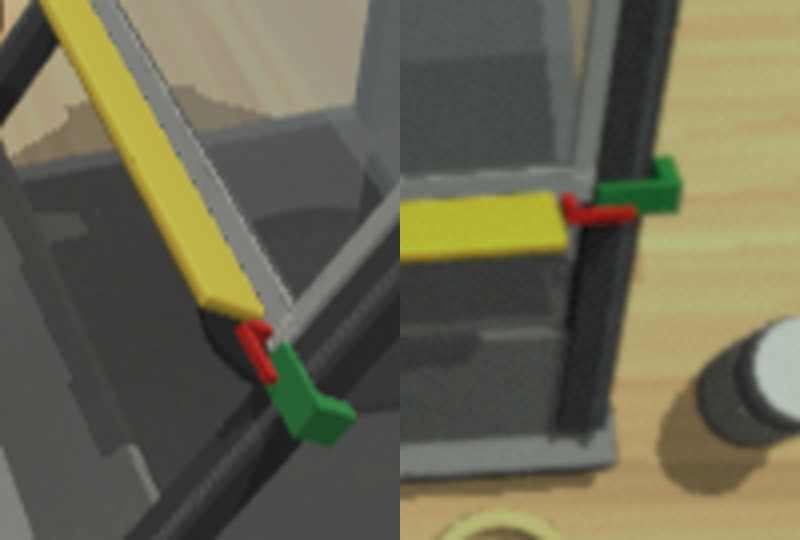

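View pics/side8.png

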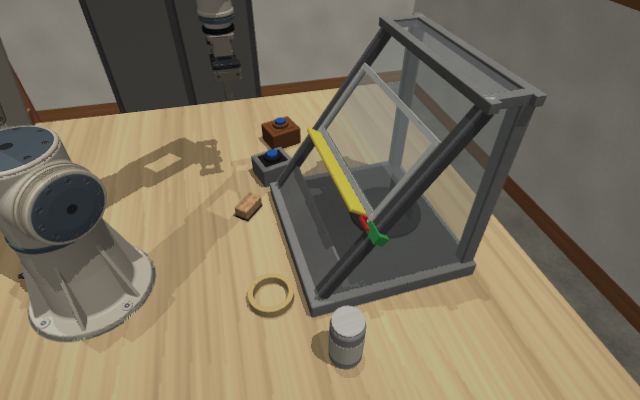

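I'll take one closer wrist-camera look at the pointer and band before handing in.

Emit:
drive_tool(
  deltas="-0.035 0.007 -0.014 0; -0.035 0.007 -0.014 0; -0.035 0.007 -0.014 0; -0.035 0.007 -0.014 0; -0.035 0.007 -0.014 0",
)

```text
time: 13.47
tool_pos: [407.5, 186.6, 302.2]
ee_rot: [0.0, 0.696, 0.718, -0.0]
force: [1.3, 0.1, 0.5]
width: 0.3
```

Emit:
drive_tool(
  deltas="-0.035 0.007 0 0; -0.035 0.007 0 0; -0.035 0.007 0 0; -0.035 0.007 0 0; -0.035 0.007 0 0",
)

```text
time: 13.88
tool_pos: [447.6, 12.4, 301.8]
ee_rot: [0.0, 0.697, 0.717, -0.0]
force: [1.6, -0.3, 0.3]
width: 0.2
```

Emit:
drive_tool(
  deltas="-0.035 0.007 0 0; -0.035 0.007 0 0; -0.035 0.007 0 0; -0.035 0.007 0 0; -0.035 0.007 0 0",
)

```text
time: 14.3
tool_pos: [487.6, -161.7, 301.6]
ee_rot: [-0.0, 0.697, 0.717, -0.0]
force: [0.7, 1.3, 0.4]
width: 0.8
```

Emit:
drive_tool(
  deltas="-0.035 0.007 0 0; -0.035 0.007 0 0; -0.02 0.007 0 0; 0 0 0 0; 0 0 0 0",
)

```text
time: 14.72
tool_pos: [511.1, -249.6, 300.9]
ee_rot: [-0.001, 0.697, 0.717, -0.0]
force: [-0.1, 0.7, -0.4]
width: 0.3
```

```bash
python3 -c "
from bench import telemetry,get_image
import cv2,numpy as np
s=telemetry.sense();print(s['tool_pos'].tolist(),s['ee_rot'].tolist());a=get_image('wrist')[:,:,::-1]
cv2.imwrite('pics/w9.png',a)"
```

```text
[511.06887047065584, -249.56910868573345, 300.91643507787427] [-0.0007290224203679837, 0.6971814634043539, 0.7168942846771292, -0.00024537510349761867]
```

View pics/w9.png

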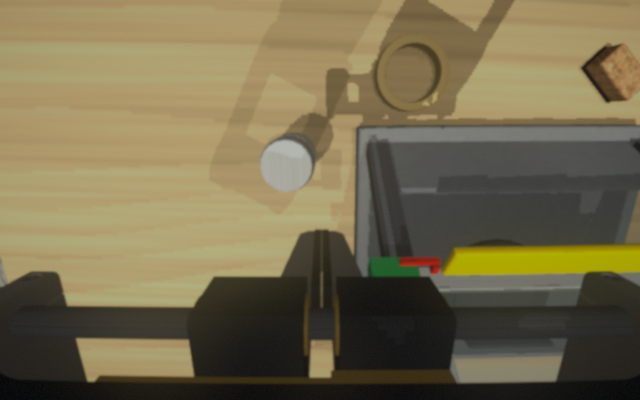

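```bash
python3 - <<'E'
import cv2
a=cv2.imread('pics/w9.png')[235:295,350:450]
cv2.imwrite('pics/w9z.png',cv2.resize(a,None,fx=8,fy=8,interpolation=cv2.INTER_CUBIC))
E
```

```text
(no output)
```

View pics/w9z.png

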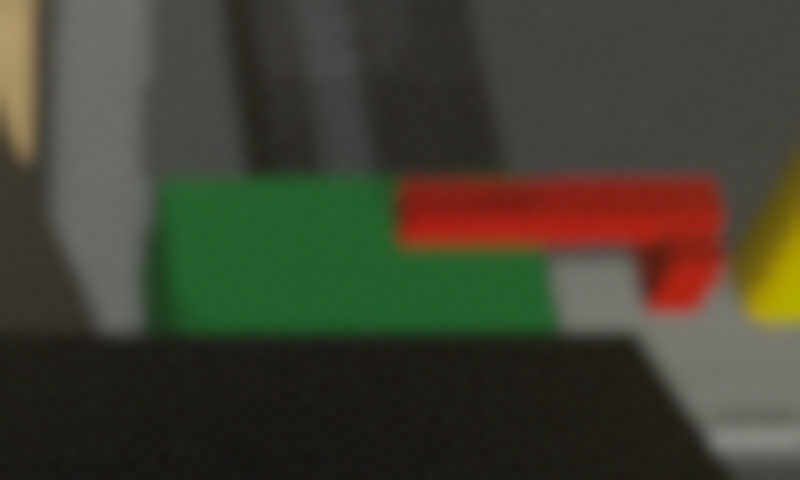

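```bash
python3 - <<'E'
from h import *
from scipy.spatial.transform import Rotation as Ro
d=np.load('cab.npz');O,Rz=d['O'],d['Rz']
c=camera_model('wrist');K=np.array([[c['fx'],0,c['cx']],[0,c['fy'],c['cy']],[0,0,1]])
q=[-0.000729,0.69718,0.71689,-0.000245];R=Ro.from_quat([q[1],q[2],q[3],q[0]]).as_matrix();T=c['T_tool_cam']
o=R@T[:3,3]+[511.07,-249.57,300.92];n=Rz@np.array([-.819,0,.574])
for nm,uv in (('ptr',(405/8+350,214/8+235)),('band low',(300/8+350,177/8+235))):
  p=cv2.undistortPoints(np.array([[uv]],float),K,c['dist_coeffs'])[0,0];v=R@T[:3,:3]@[p[0],p[1],1]
  for out in (174,178,180,184,186):
    k=(out-n@(o-O))/(n@v);X=Rz.T@(o+k*v-O);print(nm,out,(X@[.574,0,.819]).round(1),X[1].round(1))
E
```

```text
ptr 174 122.0 -185.8
ptr 178 124.2 -187.0
ptr 180 125.2 -187.6
ptr 184 127.4 -188.7
ptr 186 128.5 -189.3
band low 174 116.9 -197.9
band low 178 119.1 -198.9
band low 180 120.2 -199.4
band low 184 122.5 -200.4
band low 186 123.6 -200.9
```

```bash
python3 -c "
from bench import bot,telemetry
print(telemetry.sense()['force']);print(bot.close_job())"
```

```text
[0.86830964 0.01517822 0.46503464]
the job is handed in; nothing more can be done
None
```

I raised the window with the closed fingertips from beneath the yellow lip, about 68 mm up the slope. Then I backed off, pressed the blue button on the grey box, let it go and handed the job in. It took about 15 s; no verdict was reported.

**Pointer and band:** the top and side cameras and a close wrist view agree. The pointer is at about 128–129 mm along the slope and the band's middle at about 129–131 mm. In the worst case it is 5 mm below the middle, inside the 10 mm limit. The pointer did not shift between backing off and the last pictures.

**Button:** it behaved like a spring of about 5 N and stopped hard, so it was fully down. In the last side picture it is back at its starting position. I found no change in the can or the tape roll between the pictures taken before and after the press. The sanding block and the band looked in place, but I did not measure them in that check.

**Disagreements:**
- Pushing straight ahead on the lip at first jammed against it at up to 45 N. I eased off and pushed along the slope, at about 10 N.
- The button's bottom came at a measured fingertip height of 75–76 mm, where 72 mm was expected. Continuing past it raised the force briefly to about 70 N, below the 120 N wrist limit.

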